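Clamp down the ham press crosswise

ROBOT

A 6-joint arm with a two-finger parallel gripper is mounted at the origin on the work surface. World frame = base frame: x ahead of the robot, y to its left, z up, the work surface at z = 0. Lengths are in m, angles in rad, forces in N, time in s.
With the tool pointing down it reaches from about 0.25 to 0.775 m from the base axis. Payload 4 kg.
Tool frame: the origin (TCP) lies midway between the tips of the shut fingers; the grasp point (between the pads) lies robot.grip_point_offset behind it (robot.grip_point_offset is the distance from the TCP to the grasp point, in m); z points along the fingers, x is the direction in which the jaws open and shut, and the axes are right-handed (so a half turn about z gives the same grasp; the last joint's range is limited). The gripper opens to 94 mm and grips with 3 to 60 N. Pads are 16 mm wide; open, the fingers measure 119 mm over their backs; the gripper's body (75 mm by 177 mm) begins 78 mm behind the grasp point.
Start: joints at [1.23, 0.087, 1.371, -0, 1.684, -0.103], TCP at [0.13, 0.535, 0.206] pointing down, gripper open.
Joint ranges: [-3.1, 3.1], [-0.76, 2.03], [0.27, 2.55], [-1.08, 4.22], [0.17, 2.65], [-2.57, 2.57]. Speed limits (rad/s): [2.79, 2.79, 3.14, 3.14, 3.14, 3.14].

INTERFACE

Orientations are given as [roll, pitch, yaw] about the fixed x, y, z axes, in that order (R = Rz(yaw) Ry(pitch) Rx(roll)).
In Python, from bench import robot, optics, finder gives the robot as it stands. The module is installed in compiled form; this text tells all that it offers.
- The arm moves only by the tool arm_command, never from a script. Its argument "plan" is a list of rows, each a list of 5 numbers: the opening, from 0 (shut) to 1 (fully open), then the shift along the world's x, y, z in m, then the turn about the world's z in degrees. A call has 1 to 10 rows; each row is the pose to reach, as a shift and turn from the pose commanded when the call began; what a row does not reach only later rows make up. A row lasts 1/8 s, in which the tool goes at most 62.5 mm and 10.7 degrees, less where a joint would pass 70% of its speed; a pose out of reach is approached as far as the arm can. A call with a gripper value outside its range is refused whole. The fingers move at their own pace and stop on an object; the grip force is fixed at half the most. Time passes only in rows, so rows that repeat a pose let the fingers close. It gives the time, the measured TCP pose, the force and the opening at its end, in the units of the state.
- robot.get_obs(): the state, without advancing time (a new reading comes with each control period).
- optics.snapshot(name): name is "scene" or "top" or "wrist"; returns a dict with "image" (400x640x3 uint8, red, green, blue), "fx", "fy", "cx", "cy" (pixels), "position" and "rotation" of the camera in the world; the wrist camera has in their place "hand_eye" (4x4, takes a point from camera to tool coordinates, whose origin is the TCP and whose axes are the tool frame's). Camera axes: x right, y down, z forward; pixel columns grow to the right and rows downward; lengths in m; the calibration is good to about 2 mm. A picture is of the moment at which its call begins: read the wrist's pose just before it. There is no depth.
- robot.close_job(): hands the job in, once; it reports no verdict.
Trained networks look in the newest picture that a camera, given by its name, has taken for a name from the list of things; names that differ only in an ending like _2 or _b are one class to them, and where a whole thing is asked for, a point or a joint stands for the part that bears it (a point fixed in the world has none). Each returns a list of dicts, best first, with "p" (0 to 1); they miss things now and then, are a little off and sometimes report something else, mostly with a low value. They report only what shows in the picture. A call takes as long as a camera call.
- finder.masks_of(label, camera): "pixels" (400x640 bool, what is visible of it) and "extent" ([left, top, right, bottom] in pixels, round what is visible of it).
The state is a dict: "time": time; "joint_positions": joint angles; "qvel": joint speeds; "joint_torque": joint torques, N m; "tool_pos": TCP position; "ee_rot": TCP orientation; "wrist_force": force on the tool from outside, world axes, zero at the start; "wrist_torque": the same for the moment, N m; "width": finger opening in m.
Only numpy, scipy, OpenCV 4.12 (cv2) and the standard library are available. Lean on these libraries where they do the work, as an engineer would, in place of code of your own. Each camera call takes 0.05 s, during which the arm holds its last target.

TASK

Clamp the lid of the ham press evenly with its four red-gripped corner levers, pushing them clockwise in crisscross order and in two passes. First pass: push two diagonally opposite levers about half way (pointing diagonally out from the corner), then the other two about half way; second pass: push two diagonally opposite levers fully home to their stops, then the other two. Leave everything else on the table where it is.

Things in the scene. Friction and masses are not known exactly. Their poses are not given: they have to be found in the camera images.
- press_top (a point): Ham press: steel mould bolted to the table under a lid of 170 x 140 mm (long side along its x). Point: centre of the lid's top, 111 mm above the table; axes of the press, z up. A wire handle in the middle rises 21 mm above it. Four clamp levers pivot at (+-68, +-53) mm from it, numbered clockwise seen from above; 1 and 3 are opposite, so are 2 and 4. Base plate 210 x 180 x 8 mm.
- lever_1 (a joint): Turn (rad) of the lever at the press's +x +y corner, clockwise from above: 0 loose (points along the press's +y), 0.785 half way (diagonally outward from its corner), 1.571 tight, at its stop (points along the press's +x). Starts between 0 and 0.25. Stiff, no spring: needs 4 to 5 N at the grip, stays where left, can be pushed back.
- pivot_1 (a point): Pivot axis of lever 1 (vertical), 128 mm above the table, at mid-height of its steel hub (22 mm across, top with its brass nut 142 mm above the table).
- grip_1 (a point): Centre of lever 1's upright red grip: a round post 22 mm across, 122 to 164 mm above the table, 52 mm from the pivot axis, at the end of a steel bar 12 mm wide. Point: half-way up, 143 mm above the table; its x points outward along the lever. Free air around and below it.
- lever_2 (a joint): Turn (rad) of the lever at the press's +x -y corner, clockwise from above: 0 loose (points along the press's +x), 0.785 half way (diagonally outward from its corner), 1.571 tight, at its stop (points along the press's -y). Starts between 0 and 0.25. Stiff, no spring: needs 4 to 5 N at the grip, stays where left, can be pushed back.
- pivot_2 (a point): Pivot axis of lever 2 (vertical), 128 mm above the table, at mid-height of its steel hub (22 mm across, top with its brass nut 142 mm above the table).
- grip_2 (a point): Centre of lever 2's upright red grip: a round post 22 mm across, 122 to 164 mm above the table, 52 mm from the pivot axis, at the end of a steel bar 12 mm wide. Point: half-way up, 143 mm above the table; its x points outward along the lever. Free air around and below it.
- lever_3 (a joint): Turn (rad) of the lever at the press's -x -y corner, clockwise from above: 0 loose (points along the press's -y), 0.785 half way (diagonally outward from its corner), 1.571 tight, at its stop (points along the press's -x). Starts between 0 and 0.25. Stiff, no spring: needs 4 to 5 N at the grip, stays where left, can be pushed back.
- pivot_3 (a point): Pivot axis of lever 3 (vertical), 128 mm above the table, at mid-height of its steel hub (22 mm across, top with its brass nut 142 mm above the table).
- grip_3 (a point): Centre of lever 3's upright red grip: a round post 22 mm across, 122 to 164 mm above the table, 52 mm from the pivot axis, at the end of a steel bar 12 mm wide. Point: half-way up, 143 mm above the table; its x points outward along the lever. Free air around and below it.
- lever_4 (a joint): Turn (rad) of the lever at the press's -x +y corner, clockwise from above: 0 loose (points along the press's -x), 0.785 half way (diagonally outward from its corner), 1.571 tight, at its stop (points along the press's +y). Starts between 0 and 0.25. Stiff, no spring: needs 4 to 5 N at the grip, stays where left, can be pushed back.
- pivot_4 (a point): Pivot axis of lever 4 (vertical), 128 mm above the table, at mid-height of its steel hub (22 mm across, top with its brass nut 142 mm above the table).
- grip_4 (a point): Centre of lever 4's upright red grip: a round post 22 mm across, 122 to 164 mm above the table, 52 mm from the pivot axis, at the end of a steel bar 12 mm wide. Point: half-way up, 143 mm above the table; its x points outward along the lever. Free air around and below it.
- oil_mid (a point): Bystander, to be left alone: green glass oil bottle with black cap, 60 mm across, 210 mm tall. Point on its axis 105 mm above the table.
- jar_mid (a point): Bystander, to be left alone: amber jar with white lid, 72 mm across, 90 mm tall. Point on its axis 45 mm above the table.
- bowl_mid (a point): Bystander, to be left alone: white ceramic bowl, 110 mm across, 50 mm tall. Point on its axis 25 mm above the table.
- plate_mid (a point): Bystander, to be left alone: white round plate, 200 mm across, 20 mm tall. Point on its axis 10 mm above the table.
- spatula_mid (a point): Bystander, to be left alone: spatula lying on the table, handle towards -x of its own frame. Point 5 mm above its origin.
- mug_mid (a point): Bystander, to be left alone: blue ceramic mug, 80 mm across, 90 mm tall. Point on its axis 45 mm above the table.

How it is judged:
By the outcome, as a careful person would: the job done as asked, in the order asked, and still so for the second after the job is handed in, with the robot touching nothing.
It also fails if it takes over 72 s, if anything falls off the work surface, if the arm or the gripper's body presses on something with over 40 N, if the wrist force passes 120 N, or if a joint passes its speed limit or range.

## Working session

There is one attempt and no reset: what is moved stays moved. The work goes in short steps, Python scripts to look and compute and a tool call to move; the robot and the scene stay as the last step left them, time stands still between calls to the robot, and variables do not carry over. Pictures are saved under pics/ and viewed, and the job is handed in when it is done.

Besides the shell and the picture viewer there is one more tool, called after "Request:" as name([rows], argument=value, ...), one row to a line, values as JSON. arm_command: Moves the arm, as the interface text tells. Its arguments: {"type":"object","properties":{"plan":{"type":"array","items":{"type":"array","items":{"type":"number"}}}},"required":["plan"]}

```bash
mkdir -p pics; python3 - <<'E'
from bench import robot, optics, finder
import cv2,pickle
o=robot.get_obs(); print({k:o[k] for k in ['time','tool_pos','ee_rot','width','wrist_force']}, robot.grip_point_offset)
d={}
for n in ['scene','top']:
    s=optics.snapshot(n); d[n]=s
    cv2.imwrite(f'pics/{n}0.png',cv2.cvtColor(s['image'],cv2.COLOR_RGB2BGR))
    print(n,s['fx'],s['cx'],s['cy'],s['position'],s['rotation'])
    for l in ['press_top','grip_1','pivot_1','oil_mid','mug_mid','jar_mid']:
        print(l,[(m['extent'],round(m['p'],2)) for m in finder.masks_of(l,n)])
pickle.dump(d,open('d0.pkl','wb'))
E
```

```text
{'time': 0.0, 'tool_pos': array([0.12938847, 0.53400966, 0.20431442]), 'ee_rot': array([-3.14137380e+00,  2.17198814e-03,  1.33302929e+00]), 'width': 0.094052531595845, 'wrist_force': array([ 0.20101108, -0.66160158, -0.59953823])} 0.0188
scene 365.80860427949847 318.54360761349517 196.65178087256368 [ 0.9888354  -0.52452912  1.00038543] [-2.48156081 -0.00926113  0.69479413]
press_top [([295.4, 137.6, 381.2, 228.6], 0.58)]
grip_1 [([300.0, 168.1, 317.6, 186.9], 0.73), ([344.4, 191.2, 365.1, 204.4], 0.57), ([317.4, 137.4, 334.6, 158.3], 0.55), ([362.7, 154.1, 381.1, 180.1], 0.52)]
pivot_1 [([319.2, 134.8, 337.0, 159.8], 0.71), ([363.7, 156.0, 383.4, 174.1], 0.66), ([299.4, 170.6, 315.4, 187.4], 0.66), ([340.4, 99.5, 360.8, 128.9], 0.63), ([343.7, 191.3, 365.2, 204.8], 0.55)]
oil_mid [([397.3, 121.9, 418.4, 175.0], 0.68)]
mug_mid [([148.5, 259.4, 193.9, 305.8], 0.71)]
jar_mid [([342.5, 100.0, 360.0, 131.8], 0.68)]
top 375.86082764701075 320.2092242629266 205.07274041095818 [ 0.44180223 -0.02909847  1.45817637] [-3.04467652  0.01032064 -1.57945635]
press_top [([246.0, 172.5, 315.7, 248.1], 0.67)]
grip_1 [([297.2, 226.8, 313.7, 233.0], 0.64), ([248.7, 189.9, 270.5, 196.7], 0.49), ([261.3, 226.6, 271.2, 251.0], 0.46)]
pivot_1 [([246.6, 187.2, 266.7, 195.3], 0.69), ([287.6, 175.5, 295.7, 193.8], 0.66), ([259.4, 226.2, 276.5, 249.8], 0.61), ([248.5, 172.5, 314.0, 246.1], 0.32)]
oil_mid [([199.2, 175.0, 228.7, 192.5], 0.82)]
mug_mid [([422.4, 242.5, 452.4, 263.7], 0.7), ([409.3, 166.7, 462.2, 214.4], 0.28)]
jar_mid [([293.2, 224.5, 318.8, 228.9], 0.71), ([292.6, 176.6, 298.0, 194.0], 0.68), ([182.5, 254.5, 208.0, 275.3], 0.62)]
```

```bash
python3 - <<'E'
import cv2
for n,(a,b,c,d) in {'scene':(220,60,460,240),'top':(150,130,350,280)}.items():
    im=cv2.imread(f'pics/{n}0.png'); cv2.imwrite(f'pics/{n}0c.png',cv2.resize(im[b:d,a:c],None,fx=3.3 if n=='scene' else 4,fy=3.3 if n=='scene' else 4,interpolation=cv2.INTER_CUBIC))
E
```

```text
(no output)
```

View pics/top0.png

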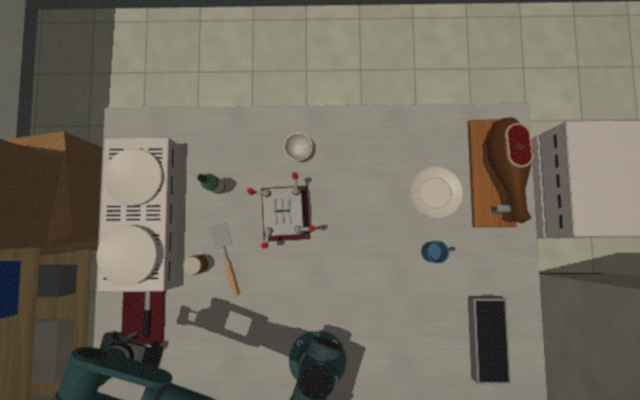

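View pics/top0c.png

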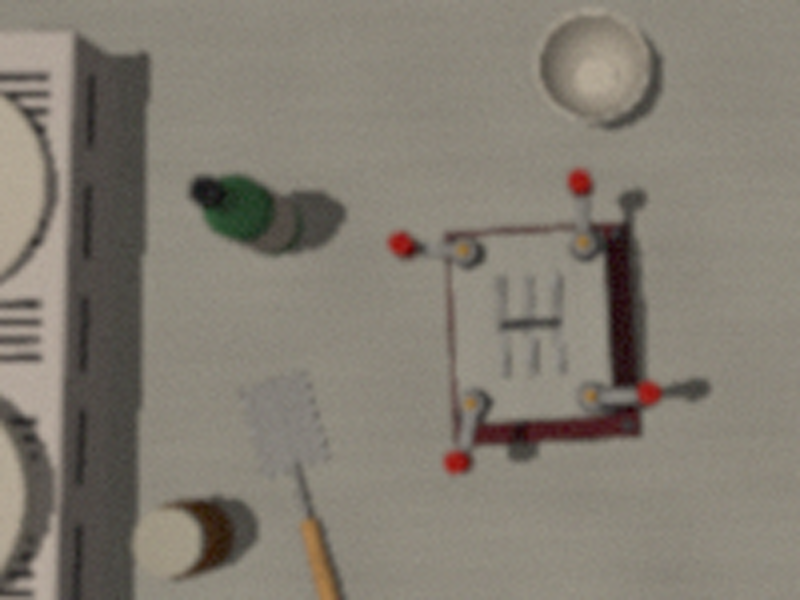

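View pics/scene0.png

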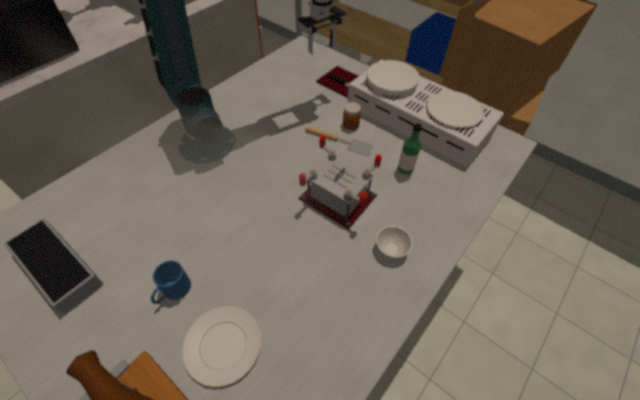

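View pics/scene0c.png

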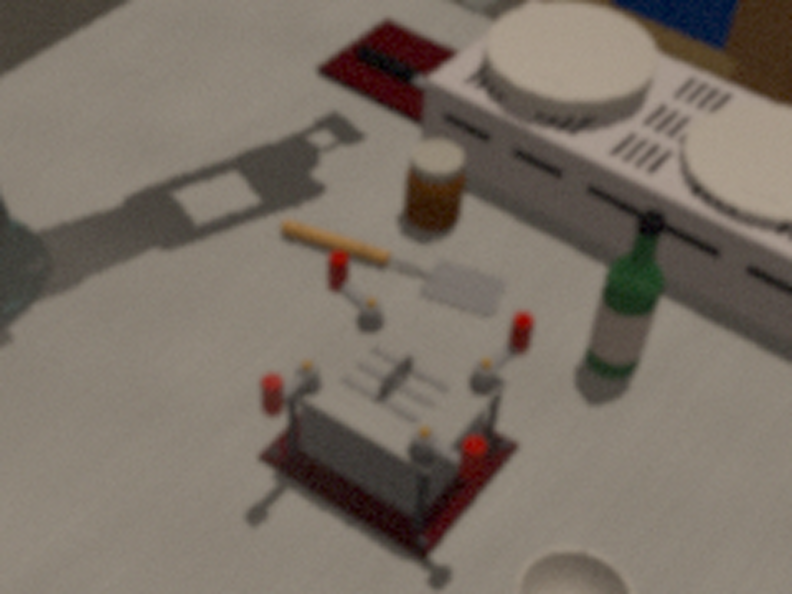

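```bash
cat > h.py <<'E'
import numpy as np,cv2
from scipy.spatial.transform import Rotation as Ro
from scipy.optimize import least_squares
def proj(s,P):
    R=Ro.from_euler('xyz',s['rotation']).as_matrix()
    c=(np.atleast_2d(P)-s['position'])@R
    return np.c_[s['fx']*c[:,0]/c[:,2]+s['cx'],s['fy']*c[:,1]/c[:,2]+s['cy']]
def back(s,uv,z):
    R=Ro.from_euler('xyz',s['rotation']).as_matrix()
    d=R@np.array([(uv[0]-s['cx'])/s['fx'],(uv[1]-s['cy'])/s['fy'],1]); t=(z-s['position'][2])/d[2]
    return s['position']+t*d
def reds(im,box):
    l,t,r,b=box; f=im[t:b,l:r].astype(float)
    m=((f[...,0]>110)&(f[...,1]<70)&(f[...,2]<70)).astype(np.uint8)
    n,_,st,ce=cv2.connectedComponentsWithStats(m)
    return [(ce[i]+[l,t],st[i,4]) for i in range(1,n) if st[i,4]>=8]
def grips(xyw,th):
    x,y,w=xyw; C=[(68,53),(68,-53),(-68,-53),(-68,53)]; b=[90,0,-90,180]
    out=[];piv=[]
    for c,bb,t in zip(C,b,th):
        a=w+np.radians(bb)-t
        p=np.array([x,y])+np.array([[np.cos(w),-np.sin(w)],[np.sin(w),np.cos(w)]])@(np.array(c)/1000)
        piv.append(p); out.append(p+.052*np.array([np.cos(a),np.sin(a)]))
    return np.array(out),np.array(piv)
E
python3 - <<'E'
import pickle;from h import *
d=pickle.load(open('d0.pkl','rb'))
for n,bx in [('top',(235,160,330,260)),('scene',(290,125,390,225))]:
    print(n,[(c.round(2),a) for c,a in reds(d[n]['image'],bx)])
s=d['top']
for uv in [(266.25,192.25),(295.75,190.25),(297.5,228.75),(267.75,230.5)]: print(back(s,uv,.142))
s=d['scene']
for uv in [(485,370),(424,436),(307,370),(370,305)]: print(back(s,(uv[0]/3.3+220-.35,uv[1]/3.3+60-.35),.142))
E
```

```text
top [(array([294.43, 174.9 ]), np.int32(21)), (array([249.64, 190.59]), np.int32(22)), (array([311.68, 227.84]), np.int32(25)), (array([263.68, 245.14]), np.int32(22))]
scene [(array([322.35, 137.27]), np.int32(26)), (array([378.12, 156.59]), np.int32(17)), (array([302.  , 175.67]), np.int32(18)), (array([363.36, 194.46]), np.int32(28))]
[0.61727126 0.17375427 0.142     ]
[0.62335142 0.06937055 0.142     ]
[0.48740986 0.06356322 0.142     ]
[0.4822315  0.16778668 0.142     ]
[0.62035721 0.16590168 0.142     ]
[0.62438508 0.06405241 0.142     ]
[0.49111545 0.05636783 0.142     ]
[0.48294873 0.16270274 0.142     ]
```

```bash
cat >> h.py <<'E'
def fit(d,nuts,verbose=True,fixed=None):
    """d: {cam:(snap,[4 red centroids order1-4])}; nuts {cam: 4 px}"""
    def res(p):
        g,pv=grips(p[:3],p[3:]); r=[]
        for n,(s,rd) in d.items():
            zg=.158 if n=='top' else .146 if n=='scene' else .155
            r.append((proj(s,np.c_[g,[zg]*4])-rd).ravel())
            if n in nuts: r.append((proj(s,np.c_[pv,[.142]*4])-nuts[n]).ravel())
        return np.concatenate(r)
    f=least_squares(res,[.553,.116,.03,.1,.1,.1,.1],loss='soft_l1',f_scale=1.)
    print('xyw',f.x[:3].round(4),'th',f.x[3:].round(3)); 
    if verbose: print(res(f.x).reshape(-1,2).round(1).tolist())
    return f.x
E
python3 - <<'E'
import pickle;from h import *
d=pickle.load(open('d0.pkl','rb'))
T=[(249.64,190.59),(294.43,174.9),(311.68,227.84),(263.68,245.14)]
S=[(378.12,156.59),(363.36,194.46),(302,175.67),(322.35,137.27)]
nt=[(266.25,192.25),(295.75,190.25),(297.5,228.75),(267.75,230.5)]
nt=[(a-.4,b-.4) for a,b in nt]
ns=[(485,370),(424,436),(307,370),(370,305)]; ns=[(a/3.3+220-.35,b/3.3+60-.35) for a,b in ns]
a={'top':(d['top'],T)};b={'scene':(d['scene'],S)}
fit(a,{'top':nt});fit(b,{'scene':ns}); p=fit({**a,**b},{'top':nt,'scene':ns})
g,pv=grips(p[:3],p[3:]);print(g,pv)
E
```

```text
xyw [0.5537 0.1205 0.0468] th [0.092 0.01  0.022 0.217]
[[0.2, 0.0], [-0.0, -0.2], [0.3, -0.0], [0.0, -0.2], [-0.4, -0.1], [0.0, 0.2], [0.2, 0.2], [-0.3, 0.1]]
xyw [0.5511 0.1169 0.0417] th [ 0.109 -0.293  0.051  0.299]
[[-0.8, 3.9], [1.3, 0.3], [-0.8, 3.0], [0.5, 3.9], [0.3, -1.8], [-0.3, -1.1], [-0.4, -1.7], [0.4, -1.0]]
xyw [0.5524 0.119  0.0469] th [ 0.098 -0.051  0.045  0.256]
[[0.7, 0.3], [-0.5, 0.3], [0.7, 0.7], [-0.1, 0.1], [0.0, 0.2], [0.4, 0.6], [0.6, 0.5], [0.1, 0.5], [-0.3, 3.5], [0.5, 3.0], [0.1, 3.1], [0.5, 4.1], [1.0, -2.1], [0.6, -1.3], [0.3, -1.8], [0.9, -1.1]]
[[0.6204865  0.22706004]
 [0.67455963 0.07433835]
 [0.48706439 0.01086594]
 [0.43111597 0.17952089]] [[0.61783842 0.17512751]
 [0.62280976 0.06924415]
 [0.48695941 0.06286583]
 [0.48198807 0.16874919]]
```

Request:
arm_command([
  [0,0.03,-0.02,0.05,4],
  [0,0.07,-0.06,0.1,8],
  [0,0.11,-0.1,0.13,12],
  [0,0.15,-0.14,0.15,16],
  [0,0.19,-0.18,0.15,16.3],
  [0,0.23,-0.22,0.15,16.3],
  [0,0.27,-0.26,0.15,16.3],
  [0,0.31,-0.3,0.15,16.3],
  [0,0.35,-0.34,0.15,16.3],
  [0,0.35,-0.34,0.15,16.3],
])

```text
time: 1.95
tool_pos: [0.4816, 0.1917, 0.3542]
ee_rot: [-3.14, 0.001, 1.611]
wrist_force: [-0.3, 0.2, -0.2]
width: 0.0006
```

```bash
cat >> h.py <<'E'
def wsnap():
    from bench import robot,optics
    o=robot.get_obs(); s=dict(optics.snapshot('wrist')); 
    T=np.eye(4);T[:3,:3]=Ro.from_euler('xyz',o['ee_rot']).as_matrix();T[:3,3]=o['tool_pos']
    W=T@np.array(s['hand_eye']); s['position']=W[:3,3]; s['rotation']=Ro.from_matrix(W[:3,:3]).as_euler('xyz'); return s
E
python3 - <<'E'
from h import *
s=wsnap();print(s['fx'],s['position'],s['rotation'])
cv2.imwrite('pics/w1.png',cv2.cvtColor(s['image'],cv2.COLOR_RGB2BGR))
print([(c.round(1),a) for c,a in reds(s['image'],(0,0,640,400))])
E
```

```text
323.20793467829196 [0.39824156 0.18850012 0.53314461] [ 2.85141772e+00 -6.97848723e-05  1.61104638e+00]
[(array([315. , 134.8]), np.int32(277)), (array([167.5, 174.4]), np.int32(21)), (array([353.9, 284.4]), np.int32(27)), (array([227.2, 316.4]), np.int32(108))]
```

View pics/w1.png

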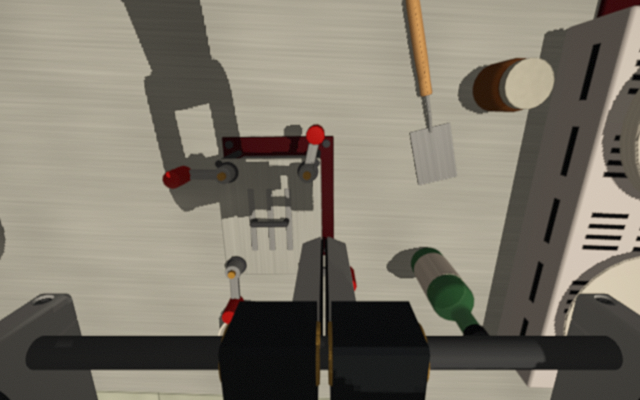

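```bash
python3 - <<'E'
from h import *
s=wsnap()
for p in ([.5537,.1205,.0468,.092,.01,.022,.217],[.5524,.119,.0469,.098,-.05,.045,.256]):
    g,pv=grips(p[:3],p[3:]);im=cv2.cvtColor(s['image'],cv2.COLOR_RGB2BGR)
    for q in proj(s,np.c_[g,[.164]*4]): cv2.circle(im,tuple(int(round(v)) for v in q),2,(0,255,255),-1)
    for q in proj(s,np.c_[pv,[.142]*4]): cv2.circle(im,tuple(int(round(v)) for v in q),2,(255,255,0),-1)
    print(proj(s,np.c_[g,[.164]*4]).round(1).tolist(),proj(s,np.c_[pv,[.142]*4]).round(1).tolist())
    if p[0]>.553: cv2.imwrite('pics/w2.png',cv2.resize(im[110:340,130:400],None,fx=2.6,fy=2.6))
E
```

```text
[[345.9, 288.4], [227.1, 320.0], [168.7, 182.1], [312.6, 138.5]] [[306.8, 276.7], [228.7, 277.0], [219.0, 178.9], [304.7, 178.5]]
[[344.8, 287.7], [228.2, 319.1], [167.1, 180.0], [313.1, 137.7]] [[305.7, 275.8], [227.5, 276.1], [217.7, 177.8], [303.5, 177.5]]
```

View pics/w2.png

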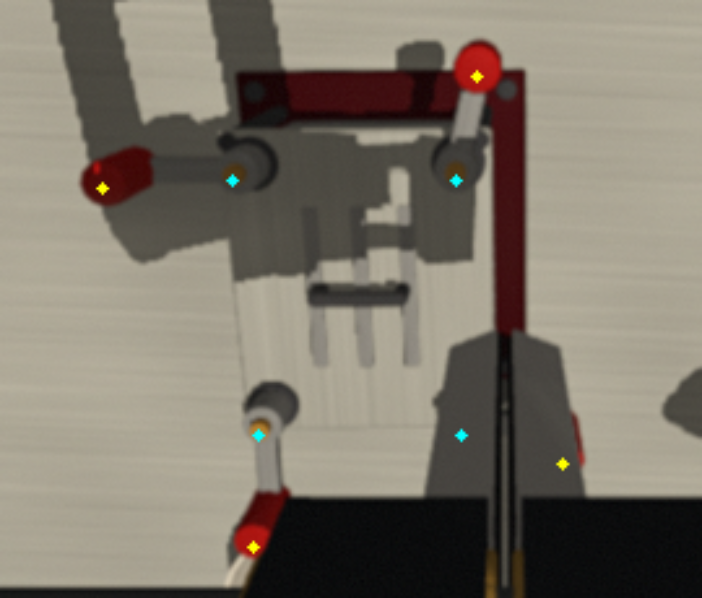

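```bash
cat > w.py <<'E'
import sys,numpy as np
from bench import robot
X=np.array([.5515,.120]);w=.047
o=robot.get_obs();t=o['tool_pos'];R=np.array([[np.cos(w),-np.sin(w)],[np.sin(w),np.cos(w)]])
print('now t',o['time'],'press',(R.T@(t[:2]-X)*1000).round(1),t.round(4),o['ee_rot'].round(3),o['wrist_force'].round(1))
for a in sys.argv[1:]:
    x,y,z=map(float,a.split(','));q=X+R@np.array([x,y])/1000
    print(a,(q-t[:2]).round(4),round(z/1000-t[2],4))
E
python3 w.py 42,110,250 42,110,143 62,110,143 76,103,143 84,97,143
```

```text
now t 2.05 press [-68.4  77.7] [0.4796 0.1944 0.3553] [-3.141 -0.     1.616] [ 0.1 -0.1 -0.2]
42,110,250 [0.1087 0.0375] -0.1053
42,110,143 [0.1087 0.0375] -0.2123
62,110,143 [0.1287 0.0384] -0.2123
76,103,143 [0.143  0.0321] -0.2123
84,97,143 [0.1513 0.0265] -0.2123
```

Request:
arm_command([
  [0,0.05,0.018,-0.03,0],
  [0,0.1,0.035,-0.06,0],
  [0,0.109,0.0375,-0.11,0],
  [0,0.109,0.0375,-0.16,0],
  [0,0.109,0.0375,-0.205,0],
  [0,0.109,0.0375,-0.212,0],
  [0,0.118,0.038,-0.212,0],
  [0,0.126,0.038,-0.212,0],
  [0,0.134,0.036,-0.212,0],
  [0,0.134,0.036,-0.212,0],
])

```text
time: 3.3
tool_pos: [0.6145, 0.232, 0.1461]
ee_rot: [3.139, -0.003, 1.618]
wrist_force: [-2.5, 1.9, 0.4]
width: 0.0008
```

```bash
python3 w.py 66,109,143 76,103,143 84,97,143
```

```text
now t 3.3 press [ 68.2 108.9] [0.6145 0.232  0.1461] [ 3.139e+00 -3.000e-03  1.618e+00] [-2.5  1.9  0.4]
66,109,143 [-0.0022  0.    ] -0.0031
76,103,143 [ 0.008  -0.0055] -0.0031
84,97,143 [ 0.0163 -0.0111] -0.0031
```

Request:
arm_command([
  [0,0.005,-0.003,0,0],
  [0,0.01,-0.006,0,0],
  [0,0.014,-0.009,0,0],
  [0,0.017,-0.011,0,0],
  [0,0.017,-0.011,0,0],
])

```text
time: 3.92
tool_pos: [0.631, 0.2202, 0.1454]
ee_rot: [3.14, -0.001, 1.618]
wrist_force: [-2.6, 1.8, 2.2]
width: 0.0005
```

```bash
python3 w.py 84,97,143; python3 - <<'E'
from bench import optics
import cv2
from h import *
s=optics.snapshot('top');im=cv2.cvtColor(s['image'],cv2.COLOR_RGB2BGR)
cv2.imwrite('pics/t3.png',cv2.resize(im[140:280,220:350],None,fx=4,fy=4,interpolation=cv2.INTER_CUBIC))
s=optics.snapshot('scene');im=cv2.cvtColor(s['image'],cv2.COLOR_RGB2BGR)
cv2.imwrite('pics/s3.png',cv2.resize(im[90:240,260:430],None,fx=4,fy=4,interpolation=cv2.INTER_CUBIC))
s=wsnap();im=cv2.cvtColor(s['image'],cv2.COLOR_RGB2BGR)
cv2.imwrite('pics/w3.png',im)
E
```

```text
now t 3.925 press [84.2 96.3] [0.631  0.2202 0.1454] [ 3.140e+00 -1.000e-03  1.618e+00] [-2.6  1.8  2.2]
84,97,143 [-0.0002  0.0007] -0.0024
```

View pics/s3.png

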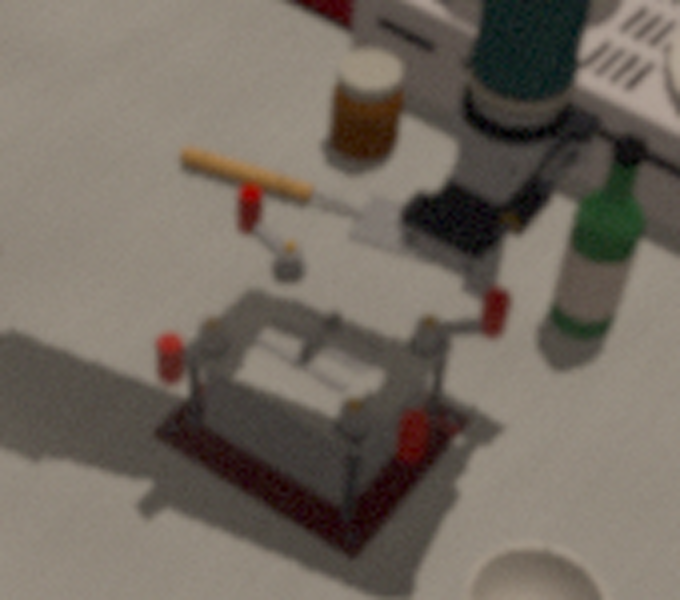

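View pics/t3.png

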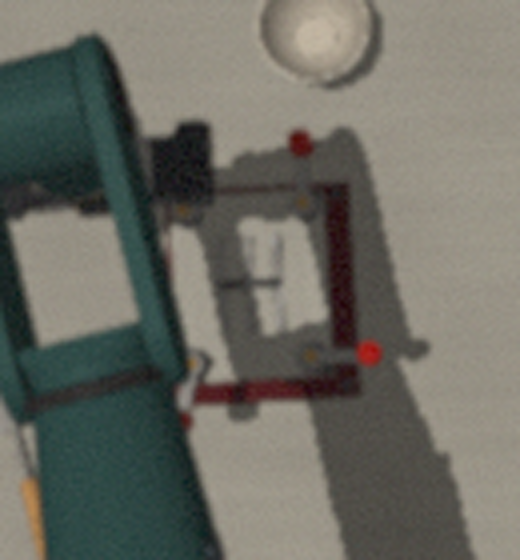

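View pics/w3.png

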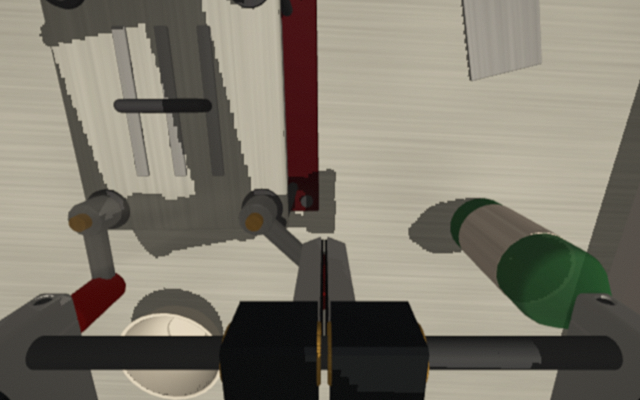

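```bash
python3 w.py 72,104,145 72,104,215 -42,-110,215 -42,-110,143 -66,-110,143 -76,-103,143 -84,-97,143
```

```text
now t 4.075 press [84.2 95.6] [0.6311 0.2195 0.145 ] [3.139 0.    1.617] [-3.   1.1  2.7]
72,104,145 [-0.0125  0.0078] 0.0
72,104,215 [-0.0125  0.0078] 0.07
-42,-110,215 [-0.1164 -0.2113] 0.07
-42,-110,143 [-0.1164 -0.2113] -0.002
-66,-110,143 [-0.1403 -0.2125] -0.002
-76,-103,143 [-0.1506 -0.2059] -0.002
-84,-97,143 [-0.1589 -0.2003] -0.002
```

Request:
arm_command([
  [0,-0.015,0.008,0.0,0],
  [0,-0.02,0.004,0.05,0],
  [0,-0.035,-0.03,0.075,0],
  [0,-0.06,-0.085,0.075,0],
  [0,-0.085,-0.14,0.075,0],
  [0,-0.11,-0.195,0.07,0],
  [0,-0.116,-0.211,0.055,0],
  [0,-0.116,-0.211,0.01,0],
  [0,-0.116,-0.211,-0.001,0],
  [0,-0.116,-0.211,-0.001,0],
])

```text
time: 5.32
tool_pos: [0.5142, 0.0088, 0.1422]
ee_rot: [-3.141, 0.0, 1.618]
wrist_force: [-0.0, -0.4, -0.1]
width: 0.0005
```

```bash
python3 w.py -42,-110,143 -66,-110,143 -76,-103,143 -84,-97,143
```

```text
now t 5.325 press [ -42.5 -109.4] [0.5142 0.0088 0.1422] [-3.141  0.     1.618] [-0.  -0.4 -0.1]
-42,-110,143 [ 0.0005 -0.0006] 0.0008
-66,-110,143 [-0.0235 -0.0017] 0.0008
-76,-103,143 [-0.0338  0.0048] 0.0008
-84,-97,143 [-0.042   0.0104] 0.0008
```

Request:
arm_command([
  [0,-0.008,-0.001,0.001,0],
  [0,-0.016,-0.002,0.001,0],
  [0,-0.023,-0.002,0.001,0],
  [0,-0.029,0.001,0.001,0],
  [0,-0.034,0.005,0.001,0],
  [0,-0.039,0.008,0.001,0],
  [0,-0.042,0.01,0.001,0],
  [0,-0.0425,0.0105,0.001,0],
])

```text
time: 6.32
tool_pos: [0.4741, 0.0181, 0.146]
ee_rot: [3.135, 0.003, 1.617]
wrist_force: [4.4, -2.1, 2.1]
width: 0.0003
```

```bash
python3 w.py -72,-104,143 -72,-104,215 103,-40,215; python3 - <<'E'
from bench import optics
import cv2
from h import *
s=optics.snapshot('top');im=cv2.cvtColor(s['image'],cv2.COLOR_RGB2BGR)
cv2.imwrite('pics/t4.png',cv2.resize(im[140:280,220:350],None,fx=4,fy=4,interpolation=cv2.INTER_CUBIC))
s=wsnap();im=cv2.cvtColor(s['image'],cv2.COLOR_RGB2BGR)
cv2.imwrite('pics/w4.png',im)
E
```

```text
now t 6.325 press [-82.1 -98.2] [0.4741 0.0181 0.146 ] [3.135e+00 3.000e-03 1.617e+00] [ 4.4 -2.1  2.1]
-72,-104,143 [ 0.0104 -0.0054] -0.003
-72,-104,215 [ 0.0104 -0.0054] 0.069
103,-40,215 [0.1822 0.0668] 0.069
```

View pics/t4.png

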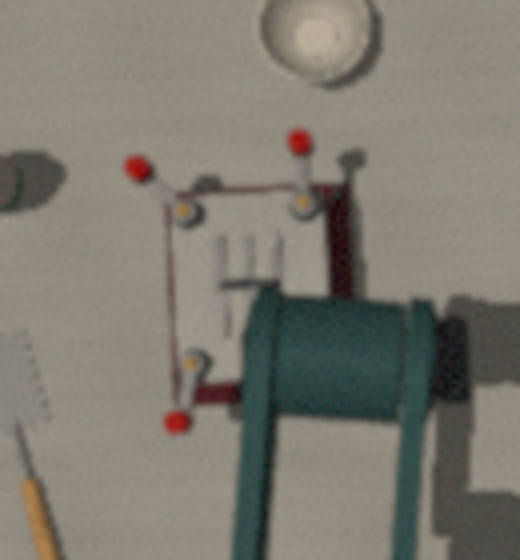

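View pics/w4.png

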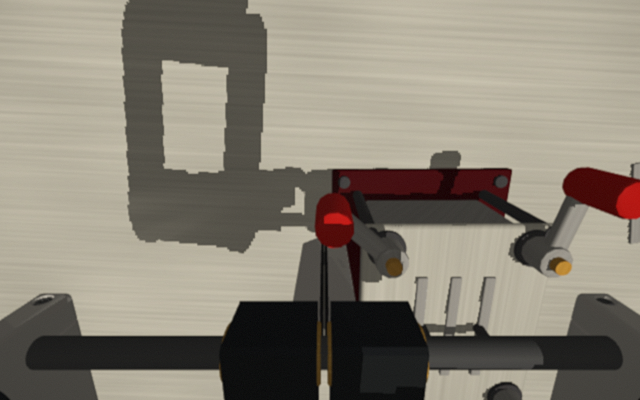

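```bash
python3 w.py -68,-104,143  124,-18,215 124,-18,143 123,-30,143 121,-40,143 117,-52,143 112,-60,143 108,-67,143
```

```text
now t 6.425 press [-82.3 -97.6] [0.4739 0.0186 0.1458] [3.136e+00 1.000e-03 1.617e+00] [ 5.2 -2.8  3.6]
-68,-104,143 [ 0.0146 -0.0057] -0.0028
124,-18,215 [0.2023 0.0892] 0.0692
124,-18,143 [0.2023 0.0892] -0.0028
123,-30,143 [0.2019 0.0772] -0.0028
121,-40,143 [0.2004 0.0671] -0.0028
117,-52,143 [0.1969 0.0549] -0.0028
112,-60,143 [0.1923 0.0467] -0.0028
108,-67,143 [0.1886 0.0395] -0.0028
```

Request:
arm_command([
  [0,0.015,-0.006,0.0,0],
  [0,0.02,-0.005,0.05,0],
  [0,0.05,0.01,0.075,0],
  [0,0.1,0.035,0.075,0],
  [0,0.15,0.06,0.075,0],
  [0,0.195,0.085,0.072,0],
  [0,0.204,0.089,0.05,0],
  [0,0.204,0.089,0.005,0],
  [0,0.204,0.089,-0.002,0],
  [0,0.204,0.089,-0.002,0],
])

```text
time: 7.68
tool_pos: [0.6751, 0.1076, 0.1409]
ee_rot: [-3.139, -0.0, 1.617]
wrist_force: [0.6, 0.5, 0.6]
width: 0.001
```

```bash
python3 w.py 124,-18,143 123,-30,143 121,-40,143 117,-52,143 112,-60,143 108,-67,143
```

```text
now t 7.675 press [122.9 -18.2] [0.6751 0.1076 0.1409] [-3.139 -0.     1.617] [0.6 0.5 0.6]
124,-18,143 [0.0011 0.0003] 0.0021
123,-30,143 [ 0.0006 -0.0118] 0.0021
121,-40,143 [-0.0009 -0.0218] 0.0021
117,-52,143 [-0.0043 -0.034 ] 0.0021
112,-60,143 [-0.0089 -0.0422] 0.0021
108,-67,143 [-0.0126 -0.0494] 0.0021
```

Request:
arm_command([
  [0,0.001,-0.008,0.002,0],
  [0,0.0,-0.016,0.002,0],
  [0,-0.001,-0.023,0.002,0],
  [0,-0.003,-0.03,0.002,0],
  [0,-0.006,-0.037,0.002,0],
  [0,-0.009,-0.043,0.002,0],
  [0,-0.012,-0.048,0.002,0],
  [0,-0.013,-0.0505,0.002,0],
  [0,-0.013,-0.0505,0.002,0],
])

```text
time: 8.8
tool_pos: [0.6646, 0.0586, 0.1465]
ee_rot: [3.135, -0.003, 1.618]
wrist_force: [0.7, 5.6, 3.9]
width: 0.0004
```

```bash
python3 w.py  108,-67,143; python3 - <<'E'
from bench import optics
import cv2
from h import *
s=optics.snapshot('top');im=cv2.cvtColor(s['image'],cv2.COLOR_RGB2BGR)
cv2.imwrite('pics/t5.png',cv2.resize(im[140:280,220:350],None,fx=4,fy=4,interpolation=cv2.INTER_CUBIC))
s=wsnap();im=cv2.cvtColor(s['image'],cv2.COLOR_RGB2BGR)
cv2.imwrite('pics/w5.png',im)
E
```

```text
now t 8.8 press [110.1 -66.7] [0.6646 0.0586 0.1465] [ 3.135e+00 -3.000e-03  1.618e+00] [0.7 5.6 3.9]
108,-67,143 [-0.002  -0.0004] -0.0035
```

View pics/t5.png

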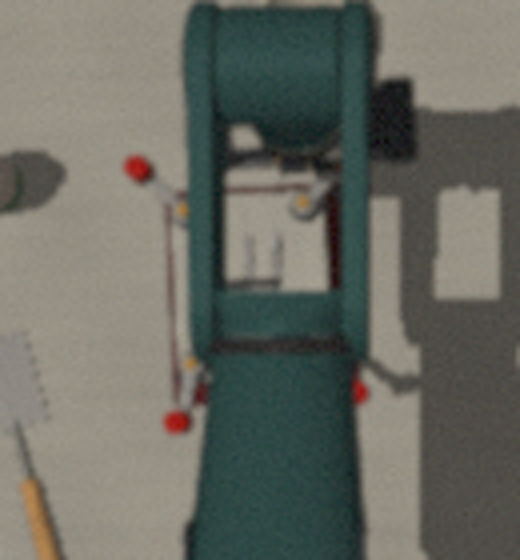

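View pics/w5.png

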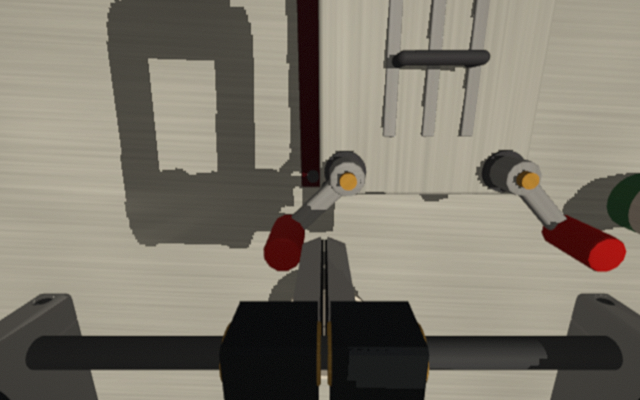

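```bash
python3 w.py  113,-53,143 -122,22,215 -122,22,143
```

```text
now t 8.9 press [109.7 -66.7] [0.6642 0.0585 0.1462] [ 3.137e+00 -2.000e-03  1.618e+00] [1.3 5.5 4. ]
113,-53,143 [0.0026 0.0138] -0.0032
-122,22,215 [-0.2356  0.0777] 0.0688
-122,22,143 [-0.2356  0.0777] -0.0032
```

Request:
arm_command([
  [0,0.003,0.015,0.0,0],
  [0,0.002,0.018,0.05,0],
  [0,-0.03,0.026,0.075,0],
  [0,-0.08,0.04,0.075,0],
  [0,-0.13,0.054,0.075,0],
  [0,-0.18,0.068,0.075,0],
  [0,-0.225,0.076,0.07,0],
  [0,-0.235,0.078,0.04,0],
  [0,-0.235,0.078,-0.002,0],
  [0,-0.235,0.078,-0.002,0],
])

```text
time: 10.15
tool_pos: [0.4249, 0.1348, 0.1378]
ee_rot: [-3.133, 0.002, 1.618]
wrist_force: [0.4, 0.6, 0.6]
width: 0.0004
```

```bash
python3 w.py -123,32,143 -121,42,143 -117,53,143 -112,61,143 -109,67,143
```

```text
now t 10.15 press [-125.8   20.7] [0.4249 0.1348 0.1378] [-3.133e+00  2.000e-03  1.618e+00] [0.4 0.6 0.6]
-123,32,143 [0.0023 0.0114] 0.0052
-121,42,143 [0.0038 0.0215] 0.0052
-117,53,143 [0.0073 0.0327] 0.0052
-112,61,143 [0.0119 0.0409] 0.0052
-109,67,143 [0.0146 0.047 ] 0.0052
```

Request:
arm_command([
  [0,0.001,0.009,0.002,0],
  [0,0.0015,0.017,0.002,0],
  [0,0.003,0.024,0.002,0],
  [0,0.005,0.031,0.002,0],
  [0,0.009,0.037,0.002,0],
  [0,0.012,0.043,0.002,0],
  [0,0.014,0.0465,0.002,0],
  [0,0.014,0.0475,0.002,0],
  [0,0.014,0.0475,0.002,0],
])

```text
time: 11.28
tool_pos: [0.4424, 0.1822, 0.1442]
ee_rot: [3.141, 0.002, 1.617]
wrist_force: [-1.4, -5.1, 2.9]
width: 0.0001
```

```bash
python3 w.py  -109,67,143; python3 - <<'E'
import cv2
from h import *
s=wsnap();im=cv2.cvtColor(s['image'],cv2.COLOR_RGB2BGR)
cv2.imwrite('pics/w6.png',im)
E
```

```text
now t 11.275 press [-106.    67.2] [0.4424 0.1822 0.1442] [3.141e+00 2.000e-03 1.617e+00] [-1.4 -5.1  2.9]
-109,67,143 [-0.0029 -0.0004] -0.0012
```

View pics/w6.png

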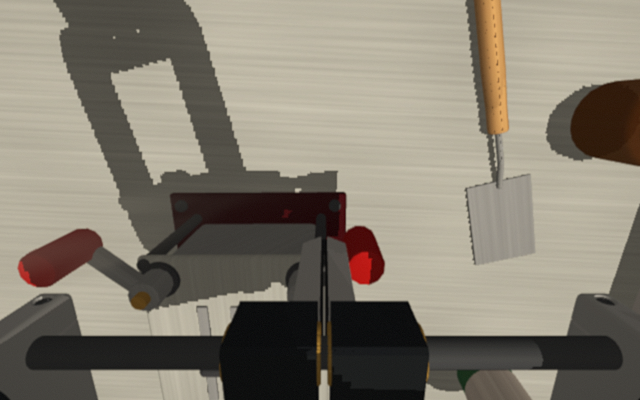

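Request:
arm_command([
  [0,-0.003,-0.014,0.0,0],
  [0,-0.003,-0.016,0.05,0],
  [0,-0.04,-0.02,0.08,0],
  [0,-0.08,-0.03,0.08,0],
  [0,-0.1,-0.05,0.08,0],
  [0,-0.1,-0.05,0.08,0],
])

```text
time: 12.08
tool_pos: [0.3416, 0.1327, 0.2242]
ee_rot: [3.139, -0.001, 1.617]
wrist_force: [0.2, 0.3, -0.6]
width: 0.0005
```

```bash
python3 - <<'E'
from bench import optics
import cv2
from h import *
s=optics.snapshot('top');im=cv2.cvtColor(s['image'],cv2.COLOR_RGB2BGR)
cv2.imwrite('pics/t7.png',cv2.resize(im[140:280,220:350],None,fx=4,fy=4,interpolation=cv2.INTER_CUBIC))
print([(c.round(1),a) for c,a in reds(s['image'],(235,160,330,260))])
p=[.5537,.1205,.0468]+[.785]*4
print(proj(s,np.c_[grips(p[:3],p[3:])[0],[.158]*4]).round(1).tolist())
E
python3 w.py
```

```text
[(array([305., 179.]), np.int32(21)), (array([254. , 181.5]), np.int32(19)), (array([308.6, 237.6]), np.int32(25)), (array([256. , 241.2]), np.int32(23))]
[[253.8, 181.3], [305.0, 178.4], [308.1, 238.4], [256.2, 241.3]]
now t 12.125 press [-208.4   22.9] [0.3422 0.1331 0.2239] [ 3.139e+00 -2.000e-03  1.617e+00] [0.4 0.4 1.3]
```

View pics/t7.png

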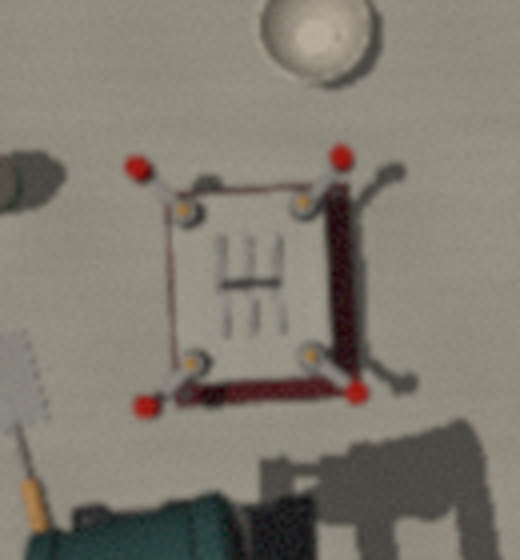

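```bash
python3 w.py -111,-123,215 -111,-123,143 ; python3 - <<'E'
import pickle;from h import *
d=pickle.load(open('d0.pkl','rb'))
s=d['scene']
R=np.array([[np.cos(.047),-np.sin(.047)],[np.sin(.047),np.cos(.047)]])
for uv,z in [((403.5,172),.0),((417,127),.205)]:
    q=back(s,uv,z);print('scene',q,R.T@(q[:2]-[.5515,.12]))
q=back(d['top'],(201.5,177.5),.21);print('cap',q,R.T@(q[:2]-[.5515,.12]))
print(proj(d['top'],[q[0],q[1],0]))
E
```

```text
now t 12.125 press [-208.4   22.9] [0.3422 0.1331 0.2239] [ 3.139e+00 -2.000e-03  1.617e+00] [0.4 0.4 1.3]
-111,-123,215 [ 0.1042 -0.1412] -0.0089
-111,-123,143 [ 0.1042 -0.1412] -0.0809
scene [0.66329904 0.36670396 0.        ] [0.1232664  0.24117891]
scene [0.6599704  0.38013276 0.205     ] [0.12057236 0.25474926]
cap [0.66053615 0.38218698 0.21      ] [0.12123399 0.25677464]
[[218.85749962 186.57667737]]
```

Request:
arm_command([
  [0,0.02,-0.04,0,0],
  [0,0.05,-0.09,0,0],
  [0,0.085,-0.135,0,0],
  [0,0.104,-0.142,-0.02,0],
  [0,0.104,-0.142,-0.06,0],
  [0,0.104,-0.142,-0.08,0],
  [0,0.104,-0.142,-0.08,0],
  [0,0.104,-0.136,-0.08,0],
])

```text
time: 13.12
tool_pos: [0.4471, -0.0029, 0.1443]
ee_rot: [3.14, -0.0, 1.617]
wrist_force: [-0.2, -1.1, -0.3]
width: 0.0001
```

```bash
python3 w.py -113,-110,143 -118,-100,143 -121,-90,143 -123,-80,143 -123,-72,143
```

```text
now t 13.125 press [-110.1 -117.8] [ 0.4471 -0.0029  0.1443] [ 3.14  -0.     1.617] [-0.2 -1.1 -0.3]
-113,-110,143 [-0.0033  0.0077] -0.0013
-118,-100,143 [-0.0088  0.0174] -0.0013
-121,-90,143 [-0.0122  0.0273] -0.0013
-123,-80,143 [-0.0147  0.0372] -0.0013
-123,-72,143 [-0.0151  0.0452] -0.0013
```

Request:
arm_command([
  [0,-0.004,0.008,-0.001,0],
  [0,-0.008,0.016,-0.001,0],
  [0,-0.011,0.023,-0.001,0],
  [0,-0.013,0.03,-0.001,0],
  [0,-0.015,0.037,-0.001,0],
  [0,-0.015,0.041,-0.001,0],
  [0,-0.015,0.044,-0.001,0],
  [0,-0.015,0.044,-0.001,0],
])

```text
time: 14.12
tool_pos: [0.4293, 0.0376, 0.1438]
ee_rot: [-3.138, 0.009, 1.616]
wrist_force: [-6.7, -10.2, 2.4]
width: 0.0005
```

```bash
python3 w.py -123,-72,143
```

```text
now t 14.125 press [-125.9  -76.5] [0.4293 0.0376 0.1438] [-3.138  0.009  1.616] [ -6.7 -10.2   2.4]
-123,-72,143 [0.0027 0.0047] -0.0008
```

Request:
arm_command([
  [0,0.002,0.002,0,0],
  [0,0.002,0.004,0,0],
  [0,0.002,0.004,0,0],
])

```text
time: 14.5
tool_pos: [0.4301, 0.0378, 0.1438]
ee_rot: [-3.134, 0.017, 1.614]
wrist_force: [-9.3, -19.3, 5.9]
width: 0.0006
```

```bash
python3 w.py -123,-90,143 111,123,215 111,123,143;python3 - <<'E'
import cv2
from h import *
s=wsnap();im=cv2.cvtColor(s['image'],cv2.COLOR_RGB2BGR)
cv2.imwrite('pics/w8.png',im)
E
```

```text
now t 14.5 press [-125.1  -76.4] [0.4301 0.0378 0.1438] [-3.134  0.017  1.614] [ -9.3 -19.3   5.9]
-123,-90,143 [ 0.0027 -0.0135] -0.0008
111,123,215 [0.2265 0.2103] 0.0712
111,123,143 [0.2265 0.2103] -0.0008
```

View pics/w8.png

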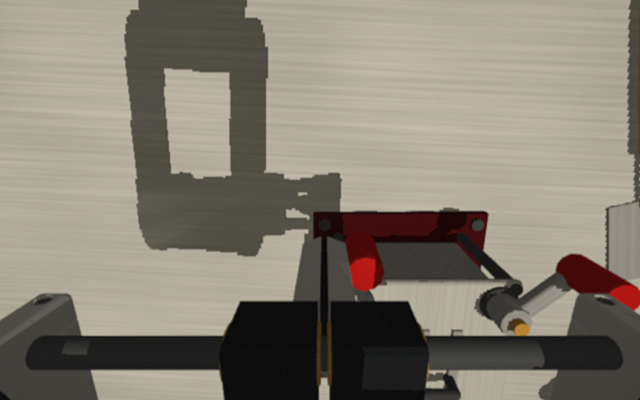

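Request:
arm_command([
  [0,-0.002,-0.02,0,0],
  [0,0.0,-0.02,0.05,0],
  [0,0.03,0.01,0.075,0],
  [0,0.07,0.05,0.075,0],
  [0,0.11,0.09,0.075,0],
  [0,0.15,0.13,0.075,0],
  [0,0.19,0.17,0.075,0],
  [0,0.22,0.2,0.072,0],
  [0,0.224,0.205,0.05,0],
  [0,0.224,0.205,0.04,0],
])

```text
time: 15.8
tool_pos: [0.6569, 0.2514, 0.1813]
ee_rot: [-3.14, -0.0, 1.619]
wrist_force: [-0.8, -0.2, -1.1]
width: 0.0
```

```bash
python3 w.py 111,121,143 113,110,143 118,100,143 121,90,143 123,80,143 123,72,143
```

```text
now t 15.8 press [111.4 126.3] [0.6569 0.2514 0.1813] [-3.14  -0.     1.619] [-0.8 -0.2 -1.1]
111,121,143 [-0.0002 -0.0054] -0.0383
113,110,143 [ 0.0023 -0.0162] -0.0383
118,100,143 [ 0.0078 -0.026 ] -0.0383
121,90,143 [ 0.0113 -0.0359] -0.0383
123,80,143 [ 0.0137 -0.0457] -0.0383
123,72,143 [ 0.0141 -0.0537] -0.0383
```

Request:
arm_command([
  [0,0,-0.004,-0.03,0],
  [0,0,-0.005,-0.038,0],
  [0,0.001,-0.01,-0.038,0],
  [0,0.003,-0.018,-0.038,0],
  [0,0.008,-0.026,-0.038,0],
  [0,0.011,-0.034,-0.038,0],
  [0,0.013,-0.042,-0.038,0],
  [0,0.014,-0.048,-0.038,0],
  [0,0.014,-0.053,-0.038,0],
  [0,0.014,-0.054,-0.038,0],
])

```text
time: 17.05
tool_pos: [0.6764, 0.2023, 0.1477]
ee_rot: [3.125, -0.013, 1.621]
wrist_force: [11.3, 14.2, -4.4]
width: 0.0006
```

```bash
python3 w.py 123,72,143
```

```text
now t 17.05 press [128.6  76.4] [0.6764 0.2023 0.1477] [ 3.125 -0.013  1.621] [11.3 14.2 -4.4]
123,72,143 [-0.0054 -0.0046] -0.0047
```

Request:
arm_command([
  [0,-0.002,-0.002,0,0],
  [0,-0.003,-0.004,0,0],
  [0,-0.003,-0.004,0,0],
])

```text
time: 17.42
tool_pos: [0.6748, 0.2023, 0.1482]
ee_rot: [3.12, -0.019, 1.624]
wrist_force: [15.7, 20.2, -5.2]
width: 0.0007
```

```bash
python3 w.py 123,72,143;python3 - <<'E'
import cv2
from h import *
s=wsnap();im=cv2.cvtColor(s['image'],cv2.COLOR_RGB2BGR)
cv2.imwrite('pics/w9.png',im)
E
```

```text
now t 17.425 press [127.   76.4] [0.6748 0.2023 0.1482] [ 3.12  -0.019  1.624] [15.7 20.2 -5.2]
123,72,143 [-0.0038 -0.0046] -0.0052
```

View pics/w9.png

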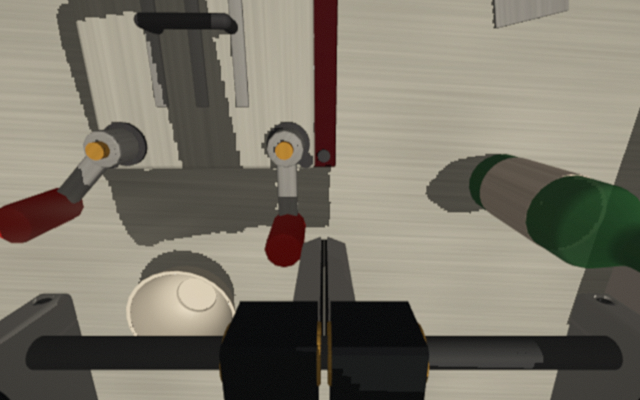

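```bash
python3 w.py 138,-90,215
```

```text
now t 17.475 press [127.1  76.4] [0.6748 0.2023 0.1482] [ 3.12  -0.019  1.624] [16.4 20.5 -5.9]
138,-90,215 [ 0.0187 -0.1657] 0.0668
```

Request:
arm_command([
  [0,0.002,0.022,0,0],
  [0,0.002,0.022,0.04,0],
  [0,0.005,0.0,0.075,0],
  [0,0.01,-0.05,0.075,0],
  [0,0.02,-0.1,0.075,0],
  [0,0.025,-0.15,0.073,0],
  [0,0.026,-0.157,0.05,0],
  [0,0.026,-0.157,0.01,0],
  [0,0.026,-0.157,0,0],
  [0,0.026,-0.157,0,0],
])

```text
time: 18.73
tool_pos: [0.6939, 0.035, 0.1448]
ee_rot: [-3.141, 0.0, 1.617]
wrist_force: [-0.5, 1.3, 0.1]
width: 0.0005
```

```bash
python3 w.py 122,-95,143 112,-102,143 104,-106,143 95,-110,143 85,-110,143
```

```text
now t 18.725 press [138.3 -91.6] [0.6939 0.035  0.1448] [-3.141  0.     1.617] [-0.5  1.3  0.1]
122,-95,143 [-0.0161 -0.0042] -0.0018
112,-102,143 [-0.0257 -0.0116] -0.0018
104,-106,143 [-0.0335 -0.016 ] -0.0018
95,-110,143 [-0.0424 -0.0204] -0.0018
85,-110,143 [-0.0523 -0.0209] -0.0018
```

Request:
arm_command([
  [0,-0.008,-0.003,-0.001,0],
  [0,-0.016,-0.004,-0.001,0],
  [0,-0.024,-0.01,-0.001,0],
  [0,-0.031,-0.015,-0.001,0],
  [0,-0.038,-0.018,-0.001,0],
  [0,-0.044,-0.02,-0.001,0],
  [0,-0.049,-0.02,-0.001,0],
  [0,-0.052,-0.02,-0.001,0],
  [0,-0.052,-0.02,-0.001,0],
])

```text
time: 19.85
tool_pos: [0.645, 0.0125, 0.1464]
ee_rot: [3.132, 0.005, 1.616]
wrist_force: [6.0, -4.4, 0.5]
width: 0.0007
```

```bash
python3 w.py 85,-110,143;python3 - <<'E'
import cv2
from h import *
s=wsnap();im=cv2.cvtColor(s['image'],cv2.COLOR_RGB2BGR)
cv2.imwrite('pics/w10.png',im)
E
```

```text
now t 19.85 press [  88.3 -111.8] [0.645  0.0125 0.1464] [3.132 0.005 1.616] [ 6.  -4.4  0.5]
85,-110,143 [-0.0034  0.0016] -0.0034
```

View pics/w10.png

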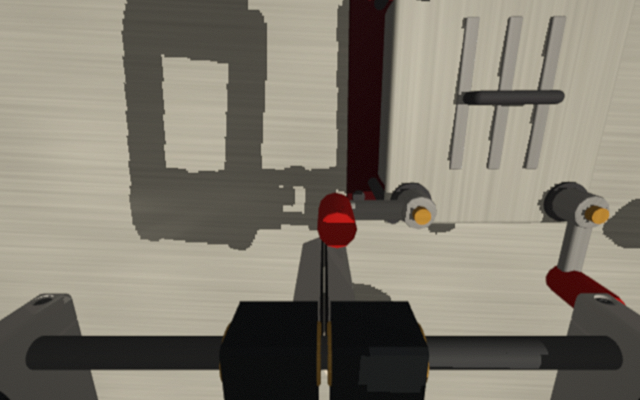

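Request:
arm_command([
  [0,-0.003,0.001,-0.001,0],
  [0,-0.006,0.001,-0.001,0],
  [0,-0.006,0.001,-0.001,0],
])

```text
time: 20.27
tool_pos: [0.6447, 0.0125, 0.1467]
ee_rot: [3.117, 0.007, 1.615]
wrist_force: [19.0, -6.0, -2.7]
width: 0.0003
```

```bash
python3 w.py
```

```text
now t 20.275 press [  88.  -111.7] [0.6447 0.0125 0.1467] [3.117 0.007 1.615] [19.  -6.  -2.7]
```

```bash
python3 w.py -138,90,215
```

```text
now t 20.275 press [  88.  -111.7] [0.6447 0.0125 0.1467] [3.117 0.007 1.615] [19.  -6.  -2.7]
-138,90,215 [-0.2353  0.1909] 0.0683
```

Adjusting for the commanded-vs-measured offset (commanded x about 8 mm further −x): −0.228, +0.188.

Request:
arm_command([
  [0,0.02,-0.001,0,0],
  [0,0.02,0.0,0.05,0],
  [0,-0.01,0.02,0.075,0],
  [0,-0.05,0.05,0.075,0],
  [0,-0.09,0.08,0.075,0],
  [0,-0.13,0.11,0.075,0],
  [0,-0.17,0.14,0.075,0],
  [0,-0.21,0.175,0.075,0],
  [0,-0.228,0.188,0.06,0],
  [0,-0.228,0.188,0.04,0],
])

```text
time: 21.52
tool_pos: [0.407, 0.2053, 0.1843]
ee_rot: [3.137, -0.002, 1.621]
wrist_force: [-1.1, 0.9, 0.5]
width: 0.0008
```

```bash
python3 w.py -138,91,143 -122,95,143 -112,102,143 -104,106,143 -95,110,143 -83,110,143
```

```text
now t 21.525 press [-140.3   92. ] [0.407  0.2053 0.1843] [ 3.137e+00 -2.000e-03  1.621e+00] [-1.1  0.9  0.5]
-138,91,143 [ 0.0024 -0.0009] -0.0413
-122,95,143 [0.0182 0.0039] -0.0413
-112,102,143 [0.0278 0.0113] -0.0413
-104,106,143 [0.0356 0.0157] -0.0413
-95,110,143 [0.0444 0.0201] -0.0413
-83,110,143 [0.0564 0.0207] -0.0413
```

Request:
arm_command([
  [0,0.002,-0.001,-0.035,0],
  [0,0.003,0.0,-0.041,0],
  [0,0.01,0.002,-0.041,0],
  [0,0.018,0.004,-0.041,0],
  [0,0.026,0.01,-0.041,0],
  [0,0.034,0.015,-0.041,0],
  [0,0.041,0.018,-0.041,0],
  [0,0.047,0.02,-0.041,0],
  [0,0.052,0.02,-0.041,0],
  [0,0.056,0.02,-0.041,0],
])

```text
time: 22.78
tool_pos: [0.4575, 0.227, 0.1429]
ee_rot: [-3.125, -0.006, 1.62]
wrist_force: [-24.5, 4.1, 11.9]
width: 0.0006
```

```bash
python3 w.py
```

```text
now t 22.775 press [-88.9 111.3] [0.4575 0.227  0.1429] [-3.125 -0.006  1.62 ] [-24.5   4.1  11.9]
```

Request:
arm_command([
  [0,0.002,0,0,0],
  [0,0.004,0,0,0],
  [0,0.004,0,0,0],
])

```text
time: 23.15
tool_pos: [0.4575, 0.227, 0.1429]
ee_rot: [-3.117, -0.006, 1.621]
wrist_force: [-29.5, 4.9, 13.6]
width: 0.0009
```

```bash
python3 w.py;python3 - <<'E'
import cv2
from h import *
s=wsnap();im=cv2.cvtColor(s['image'],cv2.COLOR_RGB2BGR)
cv2.imwrite('pics/w11.png',im)
E
```

```text
now t 23.15 press [-88.9 111.3] [0.4575 0.227  0.1429] [-3.117 -0.006  1.621] [-29.5   4.9  13.6]
```

View pics/w11.png

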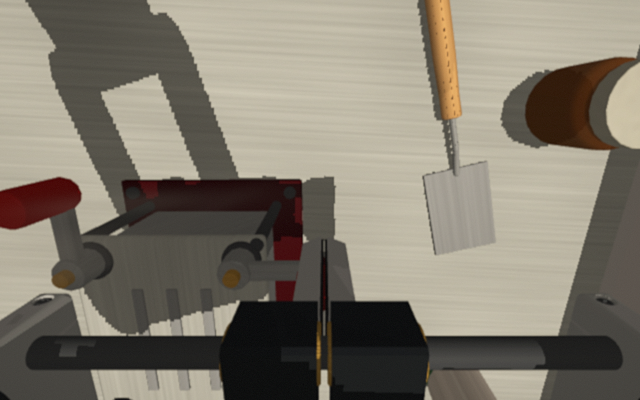

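At its stop. Back off, rise, and check everything from above.

Request:
arm_command([
  [0,-0.022,0.001,0,0],
  [0,-0.03,0.001,0.05,0],
  [0,-0.06,-0.01,0.09,0],
  [0,-0.1,-0.03,0.1,0],
  [0,-0.13,-0.05,0.1,0],
  [0,-0.13,-0.05,0.1,0],
])

```text
time: 23.95
tool_pos: [0.3382, 0.1738, 0.2442]
ee_rot: [3.136, -0.002, 1.617]
wrist_force: [0.6, -0.1, 1.5]
width: 0.0002
```

```bash
python3 w.py;python3 - <<'E'
from bench import optics
import cv2
from h import *
s=optics.snapshot('top');im=cv2.cvtColor(s['image'],cv2.COLOR_RGB2BGR)
cv2.imwrite('pics/t12.png',cv2.resize(im[110:290,170:370],None,fx=4,fy=3.3,interpolation=cv2.INTER_CUBIC))
print([(c.round(1),a) for c,a in reds(s['image'],(235,160,330,260))])
for p in [[.5537,.1205,.0468]+[1.571]*4,[.5537,.1205,.0468]+[1.45]*4]:
  print(proj(s,np.c_[grips(p[:3],p[3:])[0],[.158]*4]).round(1).tolist())
s=optics.snapshot('scene');im=cv2.cvtColor(s['image'],cv2.COLOR_RGB2BGR)
cv2.imwrite('pics/s12.png',im)
E
```

```text
now t 23.95 press [-210.5   63.7] [0.3382 0.1738 0.2442] [ 3.136e+00 -2.000e-03  1.617e+00] [ 0.6 -0.1  1.5]
[(array([264., 177.]), np.int32(21)), (array([309.6, 188.9]), np.int32(25)), (array([251.3, 231.1]), np.int32(21)), (array([297.9, 243.3]), np.int32(20))]
[[264.1, 176.4], [309.9, 188.6], [297.7, 243.4], [251.3, 230.9]]
[[262.3, 176.7], [309.7, 186.8], [299.5, 243.2], [251.5, 232.7]]
```

View pics/t12.png

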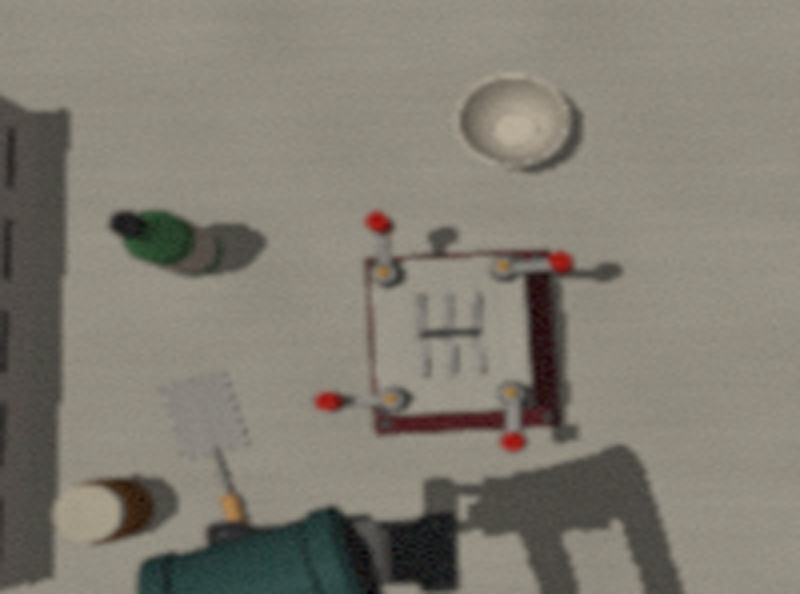

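View pics/s12.png

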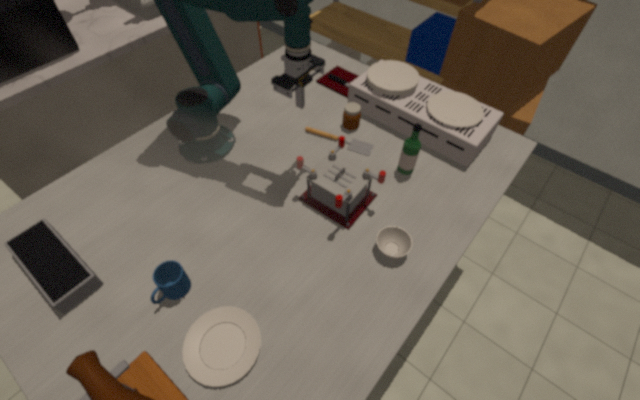

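All four red grips lie within 0.6 px of where they should be when tight: (264,177), (310,189), (298,243) and (251,231). The bystanders have not moved, and the gripper is clear.

```bash
python3 -c "
from bench import robot
print(robot.close_job())"
```

```text
the job is handed in; nothing more can be done
None
```

All four clamp levers are home at their stops, pushed clockwise in the order you asked: levers 1 and 3, then 2 and 4, to about half way. Then 3 and 1, then 2 and 4, fully home. I pushed with the shut fingers, and the job was handed in after about 24 s.

- **Half way:** after the first pass, the top view put every grip within about 1 px of its 0.785 rad position. Lever 3 was slightly short, at about 0.71 rad.
- **At the stops:** on the last push, each lever held still while the force rose to 20–33 N.
- **Final check:** all four grips were within 0.6 px of their tight positions in the top view. The gripper was clear, with only noise on the wrist force.
- **Everything else:** I saw no movement of the other objects in the last top and scene pictures.
- **Disagreement:** the first scene-camera fit differed from the top camera's by about 4 mm in position, and by up to 0.3 rad for lever 2's start angle. The scene fit placed the grips poorly. I used a press position between the top and wrist camera readings, and the contact points later agreed with it.

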